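Find the left-hand nut on a printer feed unit and take out its keeper

ROBOT

A 6-joint arm with a two-finger parallel gripper is mounted at the origin on the work surface. World frame = base frame: x ahead of the robot, y to its left, z up, the work surface at z = 0. Lengths are in m, angles in rad, forces in N, time in s.
With the tool pointing down it reaches from about 0.35 to 0.85 m from the base axis. Payload 8.1 kg.
Tool frame: the origin (TCP) lies between the finger pads; the fingertips stand 8 mm ahead of it and the grasp point (between the pads) lies 11 mm behind it (robot.tip_reach is the y of the fingertips in the tool frame, in m); y points along the fingers, z is the direction in which the jaws open and shut, and the axes are right-handed (so a half turn about y gives the same grasp; the last joint's range is limited). The gripper opens to 93 mm and grips with 3 to 60 N. Pads are 15 mm wide; open, the fingers measure 128 mm over their backs; the gripper's body (75 mm by 188 mm) begins 65 mm behind the grasp point.
Start: joints at [1.052, 0.13, 1.488, -0, 1.523, -0.085], TCP at [0.252, 0.544, 0.227] pointing down, gripper open.
Joint ranges: [-2.96, 2.96], [-0.89, 2.26], [0.02, 2.5], [-1.34, 4.48], [0, 2.73], [-2.66, 2.66]. Speed limits (rad/s): [2.39, 2.39, 2.79, 3.14, 3.14, 3.14].

INTERFACE

Orientations are given as a rotation vector (axis times angle).
In Python, from plant import robot gives the robot as it stands.
- The arm moves only by the tool carry_out, never from a script. Its argument "increments" is a list of rows, each an object with "linear": the shift along the tool's x, y, z in m, a list of three; "yaw": the turn about the tool's y in rad. A call has 1 to 5 rows; each row is the pose to reach, as a shift and turn from the pose measured when the call began, along the tool's axes at that moment; what a row does not reach only later rows make up. A row lasts 1/8 s, in which the tool goes at most 62.5 mm and 10.7 degrees, less where a joint would pass 70% of its speed; a pose out of reach is approached as far as the arm can. A call with a gripper value outside its range is refused whole. "gripper" is the opening, from 0 (shut) to 1 (fully open), set as the call begins (left out, the last holds). The fingers move at their own pace and stop on an object; "newtons" is the grip in N (left out, the last holds). Time passes only in rows, so rows that repeat a pose let the fingers close. It gives the time, the measured TCP pose, the force and the opening at its end, in the units of the state.
- robot.read_state(): the state, without advancing time (a new reading comes with each control period).
- robot.read_camera(name): name is "scene" or "top"; returns the picture (420x560x3 uint8, blue, green, red); there is no depth.
- robot.camera_params(name): a dict with "fov_y" (degrees; the focal length in pixels is half the picture's height over the tangent of half this angle, whatever the lens; pixels are square), "cx", "cy" (the principal point, pixels), "R" (3x3) and "t" (3): a world point X has camera coordinates R X + t. Camera axes: x right, y down, z forward; pixel columns grow to the right and rows downward; lengths in m; the calibration is good to about 2 mm. A picture is of the moment at which its call begins. camera_params takes no time and is no camera call.
- robot.close_job(): hands the job in, once; it reports no verdict.
The state is a dict: "t": time; "q": joint angles; "dq": joint speeds; "joint_torque": joint torques, N m; "tool_pos": TCP position; "orientation": TCP orientation; "force": force on the tool from outside, world axes, zero at the start; "wrist_torque": the same for the moment, N m; "opening": finger opening in m.
Only numpy, scipy, OpenCV 4.12 (cv2) and the standard library are available. Lean on these libraries where they do the work, as an engineer would, in place of code of your own. Each camera call takes 0.05 s, during which the arm holds its last target.

TASK

The two nuts on the black printer feed unit look alike, but one has a left-hand thread: feel a nut out by trying it gently both ways, first anticlockwise and then clockwise, never forcing it, until you know which one that is. Unscrew the left-hand nut about half a turn, take out, without forcing it, the white forked keeper beneath it (yellow grip) and put it in the blue tray. Leave the right-hand nut snug, with its own keeper still home under it, and do not disturb the other parts on the bench.

Things in the scene. Friction and masses are not known exactly. Their poses are not given: they have to be found in the camera images.
- chassis: the feed unit: black moulded block fixed to the bench, 170 (x) x 270 (y) mm, flat deck 40 mm above the bench. Origin: centre of its underside. Two look-alike nuts stand on axes at (15, 65) and (15, -65) mm; which one is left-handed changes from start to start. Low gears (up to 14 mm over the deck) lie behind them and a 12 mm rim along each side; otherwise clear.
- seat_left (a point): point on the +y nut axis at deck height; axes as the chassis. The round ribbed aluminium nut stands here: when tight its flange (38 mm across) spans 4.5 to 10.5 mm above the deck, its grip (35 mm across, round, held at any angle) 10.5 to 57.5 mm; a red line on top shows its angle.
- seat_right (a point): the same for the nut on the chassis's -y side; the nut is identical in looks and size
- left_hand_nut (a joint): how far the left-hand nut, at whichever seat it stands, is unscrewed, rad: 0 = tight (hard stop), end of travel 3.3. It unscrews CLOCKWISE seen from above, rises 3.5 mm per rad, drags at about 0.2 N m all the way and stays where it is left.
- right_hand_nut (a joint): the same for the right-hand nut, which unscrews anticlockwise: 0 = tight, rises 3.5 mm per rad, drags at about 0.2 N m
- left_hand_stud (a joint): twist of the stud under the left-hand nut, rad, anticlockwise from above positive. Studs spring at 2 N m per rad: a tight nut at first twists with its stud either way; the loosening way it gives at about 0.2 N m (0.1 rad), the tightening way torque goes on rising. Beyond 0.35 rad (0.7 N m) either way the mount is damaged.
- right_hand_stud (a joint): the same for the stud under the right-hand nut
- keeper_left: loose white flat fork (40 g) on the deck under the nut of seat_left. Origin: underside, on the nut axis when home; axes as the chassis. Plate 4 mm thick, 40 mm wide, x = -30 to 18 mm, 14 mm slot open to +x round the 10 mm stud; a 14 mm wide neck runs to x = -70 and carries a yellow grip, 24 (x) x 12 (y) mm, centred at x = -58, 4 to 24 mm above the underside.
- keeper_right: the same keeper under the nut of seat_right
- keeper_left_mid (a point): middle of keeper_left's length: x = -26 mm, underside. Two grey lips on the deck, 5 mm high, 31.5 to 36.5 mm in front (-x) of the nut axis either side of the neck, keep the plate from being drawn out: lift it over 5 mm, draw it 45 mm along its -x, then up. The tight nut leaves only 0.5 mm above the plate; half a turn adds 11 mm.
- keeper_right_mid (a point): middle of keeper_right's length: x = -26 mm, on its underside
- tray: blue open tray fixed to the bench, 150 x 150 mm outside, 22 mm high, walls 4 mm, floor about 4 mm thick. Origin: centre of its underside. It may stand on either side of the feed unit.
- motor: a small silver electric motor lying on its side, 65 x 36 x 36 mm; leave alone. Origin: underside
- gear_big: a loose white gear lying flat, 50 mm across, 8 mm thick; leave alone. Origin: underside
- gear_small: a loose grey gear lying flat, 30 mm across, 14 mm thick; leave alone. Origin: underside
- screwdriver: a screwdriver with a green handle; leave alone. Origin: underside
- roller: a steel rod 220 mm long with two black rubber sleeves 28 mm thick; leave alone. Origin: underside
- grease: a small white jar with a red cap, 40 mm across, 75 mm tall; leave alone. Origin: underside
Things that resemble listed ones, but are neither listed nor needed, are in the scene too. What is shaped like the keeper_left but pink is not meant. What is shaped like the keeper_right but green is not meant.

How it is judged:
On the way, in this order (a step that is already met when the one before it is completed fails the run):
1. one of the nuts is tried anticlockwise under real load (its stud twisted more than 0.06 rad anticlockwise) (value of joint any of left_hand_stud, right_hand_stud above 0.06 rad), for 0.05 s.
2. the left-hand nut is unscrewed by more than 2 rad (value of joint left_hand_nut above 2 rad), for 0.2 s.
At the end, for the whole second after the job is handed in: Left-hand nut unscrewed by over 2 rad; its keeper at rest in the blue tray (its middle within 70 mm of the tray centre along both sides, under 30 mm above the bench); right-hand nut snug (under 0.1 rad) with its keeper home (within 8 mm of the nut axis, on the deck) (value of joint left_hand_nut above 2 rad and value of joint right_hand_nut below 0.1 rad and (((x of keeper_left_mid in the frame of tray between -0.07 and 0.07 m and y of keeper_left_mid in the frame of tray between -0.07 and 0.07 m and height (world z) of keeper_left_mid below 0.03 m and linear speed of keeper_left below 0.02 m/s) and (horizontal distance between keeper_right and seat_right below 0.008 m and height (world z) of keeper_right below 0.043 m)) or ((x of keeper_right_mid in the frame of tray between -0.07 and 0.07 m and y of keeper_right_mid in the frame of tray between -0.07 and 0.07 m and height (world z) of keeper_right_mid below 0.03 m and linear speed of keeper_right below 0.02 m/s) and (horizontal distance between keeper_left and seat_left below 0.008 m and height (world z) of keeper_left below 0.043 m)))); the robot touches nothing.
It fails at once if a nut is forced: its stud twisted more than 0.35 rad (0.7 N m) either way (value of joint any of left_hand_stud, right_hand_stud above 0.35 rad or value of joint any of left_hand_stud, right_hand_stud below -0.35 rad).
It fails at once if the right-hand nut is unscrewed by more than 1 rad (value of joint right_hand_nut above 1 rad).
It fails at once if a keeper is torn out or pressed against the feed unit with more than 25 N (contact force between any of keeper_left, keeper_right and chassis above 25 N).
It fails at once if another part on the bench is moved by more than 30 mm (distance of any of motor, gear_big, gear_small, screwdriver, roller, grease from where it was at the start of the episode above 0.03 m).
It also fails if it takes over 72 s, if anything falls off the work surface, if the arm or the gripper's body presses on something with over 40 N, if the wrist force passes 120 N, or if a joint passes its speed limit or range.

## Working session

There is one attempt and no reset: what is moved stays moved. The work goes in short steps, Python scripts to look and compute and a tool call to move; the robot and the scene stay as the last step left them, time stands still between calls to the robot, and variables do not carry over. Pictures are saved under pics/ and viewed, and the job is handed in when it is done.

Besides the shell and the picture viewer there is one more tool, called after "Emit:" by a JSON object that holds its "op" and its "data", one argument or row to a line. carry_out: Moves the arm, as the interface text tells. Its arguments: {"type":"object","properties":{"increments":{"type":"array","items":{"type":"object","properties":{"linear":{"type":"array","items":{"type":"number"}},"yaw":{"type":"number"}}}},"gripper":{"type":"number"},"newtons":{"type":"number"}},"required":["increments"]}

```bash
mkdir -p pics; ls
python3 - <<'E'
from plant import robot
import cv2
print(robot.read_state())
for n in ("scene","top"):
    cv2.imwrite(f"pics/{n}0.png",robot.read_camera(n)); print(n,robot.camera_params(n))
E
```

```text
pics
{'t': 0.0, 'q': array([ 1.05164235e+00,  1.31141732e-01,  1.48928650e+00, -3.90643607e-05,
        1.52299182e+00, -8.54148987e-02]), 'dq': array([-4.89813027e-04, -3.76808264e-04,  1.57794926e-03,  3.71046325e-04,
       -6.78106296e-05,  8.14976005e-04]), 'joint_torque': array([ 1.60411523e-04, -5.59850192e+01, -4.91762495e+01,  7.69660366e-02,
        3.51261639e-02, -1.79654035e-04]), 'tool_pos': array([0.25188327, 0.5439541 , 0.22559508]), 'orientation': array([-1.54565867,  0.34065546, -0.33985409]), 'force': array([ 1.28240705, -0.03039049,  0.19687183]), 'wrist_torque': array([-0.02670464, -0.03103805,  0.00465312]), 'opening': 0.0927898397296328}
scene {'fov_y': 56.12397865859207, 'cx': 278.71076390383325, 'cy': 220.79364302820022, 'R': array([[-0.67522723,  0.73746164,  0.01478219],
       [ 0.3952195 ,  0.37864267, -0.83691772],
       [-0.62279189, -0.55926742, -0.54712907]]), 't': array([ 0.34978172, -0.1588698 ,  1.40508283])}
top {'fov_y': 56.64922472672277, 'cx': 282.3795981856435, 'cy': 207.8295602002197, 'R': array([[-0.02637396, -0.99942893,  0.02112431],
       [-0.98806617,  0.02285451, -0.15232501],
       [ 0.15175524, -0.02488963, -0.98810468]]), 't': array([-0.00113733,  0.51154858,  0.8002813 ])}
```

View pics/scene0.png

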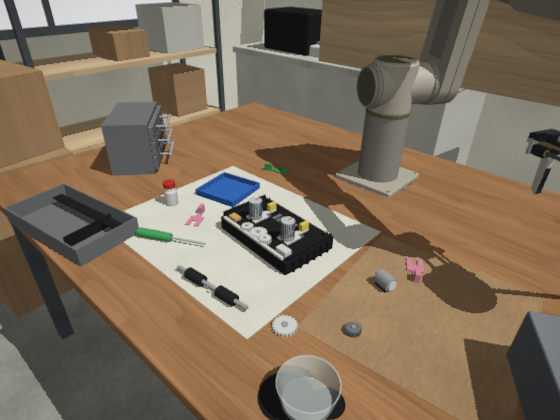

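View pics/top0.png

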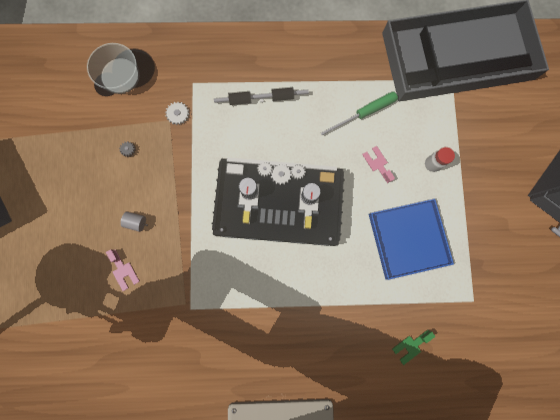

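The top view shows the feed unit centred near (280,202), with nut tops near (248,186) and (311,193), yellow grips at (247,216) and (308,222), and the blue tray at (411,239). The pink forks at (379,162) and (123,270) and the green one at (413,346) are decoys. I'll enlarge the feed unit and measure it.

```bash
cat > h.py <<'E'
import numpy as np, cv2
from plant import robot
from scipy.spatial.transform import Rotation as Ro
def ray(n,u,v,z,P=None):
    p=P or robot.camera_params(n); f=210/np.tan(np.radians(p['fov_y']/2))
    d=np.array([(u-p['cx'])/f,(v-p['cy'])/f,1.]); R=np.array(p['R']);C=-R.T@p['t']; w=R.T@d
    return C+w*(z-C[2])/w[2]
def proj(n,X):
    p=robot.camera_params(n); f=210/np.tan(np.radians(p['fov_y']/2)); c=p['R']@np.array(X)+p['t']
    return np.array([p['cx']+f*c[0]/c[2],p['cy']+f*c[1]/c[2]])
def st():
    s=robot.read_state();R=Ro.from_rotvec(s['orientation']).as_matrix();return s,R
E
python3 - <<'E'
from h import *
a=cv2.imread('pics/top0.png')
c=a[150:255,205:355]; cv2.imwrite('pics/crop0.png',cv2.resize(c,None,fx=5,fy=5,interpolation=cv2.INTER_CUBIC))
b=cv2.imread('pics/scene0.png')[185:275,210:340]; cv2.imwrite('pics/crop1.png',cv2.resize(b,None,fx=6,fy=6,interpolation=cv2.INTER_CUBIC))
h=cv2.cvtColor(a,cv2.COLOR_BGR2HSV)
def blobs(m,n):
    k,l,s,ce=cv2.connectedComponentsWithStats(m)
    for i in range(1,k):
        if s[i,4]>20: print(n,ce[i],s[i])
blobs(cv2.inRange(h,(22,120,120),(34,255,255)),'yel')
m=cv2.inRange(h,(105,150,60),(125,255,255)); cs,_=cv2.findContours(m,0,2); cb=max(cs,key=cv2.contourArea); r=cv2.minAreaRect(cb);print('tray',r,[ray('top',*q,0.022)[:2].round(4) for q in cv2.boxPoints(r)], ray('top',*r[0],.022))
m=cv2.inRange(h,(0,0,0),(180,255,60))[140:260,200:360]; m=cv2.morphologyEx(m,2,np.ones((3,3)))
cs,_=cv2.findContours(m,0,2); cb=max(cs,key=cv2.contourArea); r=cv2.minAreaRect(cb)
print('chassis',r,[(q+[200,140],ray('top',*(q+[200,140]),0.05)[:2].round(4)) for q in cv2.boxPoints(r)])
s,R=st(); print(R)
E
```

```text
yel [245.77419355 216.91935484] [243 212   7  11  62]
yel [307.77272727 222.        ] [305 217   7  11  66]
tray ((430.6146240234375, 246.7101593017578), (38.8668327331543, 28.810937881469727), 61.3895378112793) [array([ 0.444 , -0.2891]), array([ 0.473 , -0.3475]), array([ 0.3974, -0.3819]), array([ 0.3693, -0.324 ])] [ 0.42064917 -0.33563584  0.022     ]
chassis ((66.5, 49.0), (14.0, 15.0), 90.0) [(array([259., 182.]), array([0.5669, 0.0352])), (array([274., 182.]), array([0.5662, 0.003 ])), (array([274., 196.]), array([0.5357, 0.0037])), (array([259., 196.]), array([0.5364, 0.0357]))]
[[ 9.07380341e-01 -8.04270677e-04  4.20309731e-01]
 [-4.20310485e-01 -1.46379989e-03  9.07379168e-01]
 [-1.14529119e-04 -9.99998605e-01 -1.66626664e-03]]
```

View pics/crop0.png

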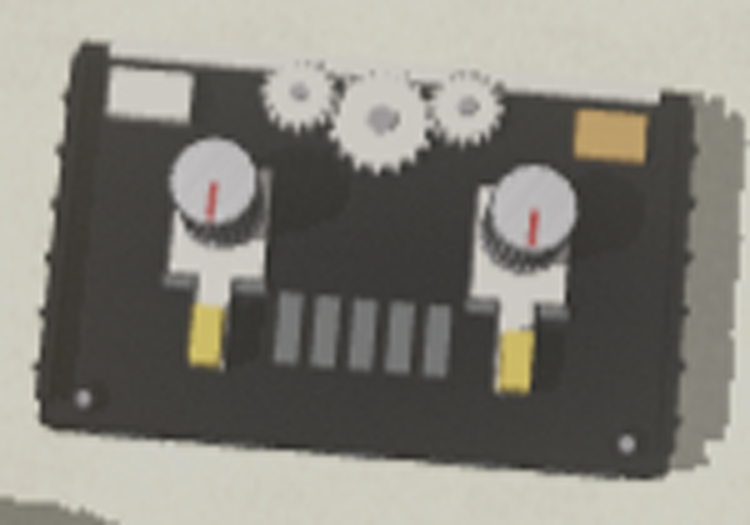

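View pics/crop1.png

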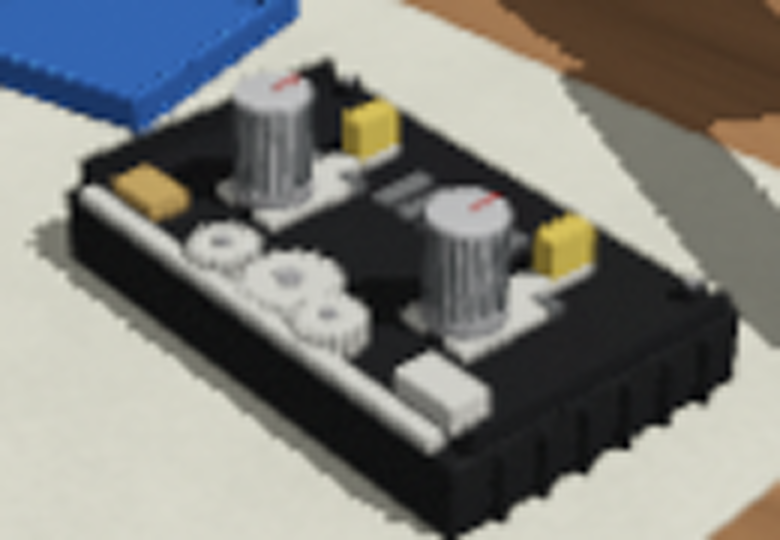

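Run:
```python
from h import *
L=[247.2,185.8];Rr=[311.4,191.4]
A=ray('top',*L,.0975);B=ray('top',*Rr,.0975);print('nuts',A,B, np.linalg.norm(A-B), 'yaw',np.degrees(np.arctan2(-(A-B)[0],(A-B)[1])))
print('scene',ray('scene',287.5,219.9,.0975),ray('scene',254.8,199.5,.0975))
for q in [(245.8,216.0),(307.8,221.1)]: print('grip',ray('top',*q,.064))
print('grip edges')
a=cv2.imread('pics/top0.png'); h=cv2.cvtColor(a,cv2.COLOR_BGR2HSV)
m=cv2.inRange(h,(100,120,40),(130,255,255)); m=cv2.morphologyEx(m,3,np.ones((7,7)));cs,_=cv2.findContours(m,0,2); cb=max(cs,key=cv2.contourArea); r=cv2.minAreaRect(cb)
print('tray',r,[(q.round(),ray('top',*q,0.022)[:2].round(4)) for q in cv2.boxPoints(r)], ray('top',*r[0],.022))
for q in [(220,158),(343,169),(213,235),(337,245)]: print(ray('top',*q,.052))
p=robot.camera_params('top');print('C',-p['R'].T@p['t'])
```

```text
nuts [0.54899344 0.05743125 0.0975    ] [ 0.53461648 -0.07182834  0.0975    ] 0.13005667626877263 yaw -6.3466650382973375
scene [0.54908844 0.05609313 0.0975    ] [ 0.53447294 -0.07416589  0.0975    ]
grip [0.49213081 0.06333422 0.064     ]
grip [ 0.47838236 -0.06537108  0.064     ]
grip edges
tray ((410.79412841796875, 238.67648315429688), (68.63758087158203, 69.60772705078125), 75.96376037597656) [(array([369., 214.], dtype=float32), array([ 0.4962, -0.2042])), (array([436., 197.], dtype=float32), array([ 0.5306, -0.3576])), (array([453., 264.], dtype=float32), array([ 0.3831, -0.3813])), (array([385., 280.], dtype=float32), array([ 0.3511, -0.2314]))] [ 0.43923788 -0.29340644  0.022     ]
[0.6212034  0.11817187 0.052     ]
[ 0.59127323 -0.1467692   0.052     ]
[0.45528946 0.13310252 0.052     ]
[ 0.42791391 -0.12592959  0.052     ]
C [0.38396697 0.00709084 0.86870736]
```

```bash
cat >> h.py <<'E'
YAW=np.radians(-6.35)
A=np.array([.549,.0568]);B=np.array([.5345,-.073])
def go(x,y,z,jaw=None):
    """increments to world TCP target; jaw = world angle of tool z (rad), mod pi"""
    s,R=st(); d=R.T@(np.array([x,y,z])-s['tool_pos'])
    cur=np.arctan2(R[1,2],R[0,2]); out=None
    if jaw is not None: out=-((jaw-cur+np.pi/2)%np.pi-np.pi/2)
    print('t',s['t'],'pos',s['tool_pos'].round(4),'tilt',R[2,1].round(5),'linear',d.round(4),'yaw',out,'q',s['q'].round(2));
E
python3 -c "
from h import *
go(*A,.226,np.pi/2+YAW)"
```

```text
t 0.1 pos [0.2519 0.544  0.2257] tilt -1.0 linear [ 4.743e-01  2.000e-04 -3.172e-01] yaw -0.32295887466063866 q [ 1.05  0.13  1.49 -0.    1.52 -0.09]
```

Emit:
{"op": "carry_out", "data": {
  "increments": [
    {"linear": [0.474,0,-0.317],"yaw": -0.323},
    {"linear": [0.474,0,-0.317],"yaw": -0.323},
    {"linear": [0.474,0,-0.317],"yaw": -0.323},
    {"linear": [0.474,0,-0.317],"yaw": -0.323},
    {"linear": [0.474,0,-0.317],"yaw": -0.323}
  ],
  "gripper": 1,
  "newtons": 15
}}

```text
t: 0.72
tool_pos: [0.4142, 0.2773, 0.2261]
orientation: [-1.571, 0.088, -0.086]
force: [0.6, -0.6, 0.1]
opening: 0.0927
```

```bash
python3 -c "
from h import *
go(*A,.226,np.pi/2+YAW)"
```

```text
t 0.725 pos [0.4142 0.2773 0.2261] tilt -1.0 linear [ 0.1583  0.0003 -0.2043] yaw 0.00033009804103212304 q [ 0.49 -0.15  1.76 -0.    1.52 -0.97]
```

Emit:
{"op": "carry_out", "data": {
  "increments": [
    {"linear": [0.158,0,-0.204],"yaw": 0},
    {"linear": [0.158,0,-0.204],"yaw": 0},
    {"linear": [0.158,0,-0.204],"yaw": 0},
    {"linear": [0.158,0,-0.204],"yaw": 0},
    {"linear": [0.158,0,-0.204],"yaw": 0}
  ]
}}

```text
t: 1.35
tool_pos: [0.5496, 0.0536, 0.2256]
orientation: [-1.571, 0.092, -0.089]
force: [-0.5, 1.2, 0.5]
opening: 0.093
```

```bash
python3 -c "
from h import *
go(*A,.074,np.pi/2+YAW)"
```

```text
t 1.35 pos [0.5496 0.0536 0.2256] tilt -1.0 linear [-0.0007  0.1516  0.0035] yaw -0.004107939852779907 q [ 0.01  0.    1.62 -0.    1.52 -1.45]
```

Emit:
{"op": "carry_out", "data": {
  "increments": [
    {"linear": [-0.001,0.05,0.003],"yaw": 0},
    {"linear": [-0.001,0.1,0.003],"yaw": 0},
    {"linear": [-0.001,0.14,0.003],"yaw": 0},
    {"linear": [-0.001,0.152,0.003],"yaw": 0},
    {"linear": [-0.001,0.152,0.003],"yaw": 0}
  ]
}}

```text
t: 1.98
tool_pos: [0.5482, 0.0569, 0.0735]
orientation: [-1.571, 0.092, -0.087]
force: [0.9, -0.2, 0.6]
opening: 0.0929
```

```bash
python3 -c "
from h import *
go(*A,.074,np.pi/2+YAW)
cv2.imwrite('pics/s1.png',robot.read_camera('scene')[130:300,150:400].repeat(3,0).repeat(3,1))"
```

```text
t 1.975 pos [0.5482 0.0569 0.0735] tilt -0.99999 linear [ 0.0008 -0.0005  0.    ] yaw -0.0035343929455708967 q [ 0.01  0.13  1.78 -0.    1.24 -1.44]
```

View pics/s1.png

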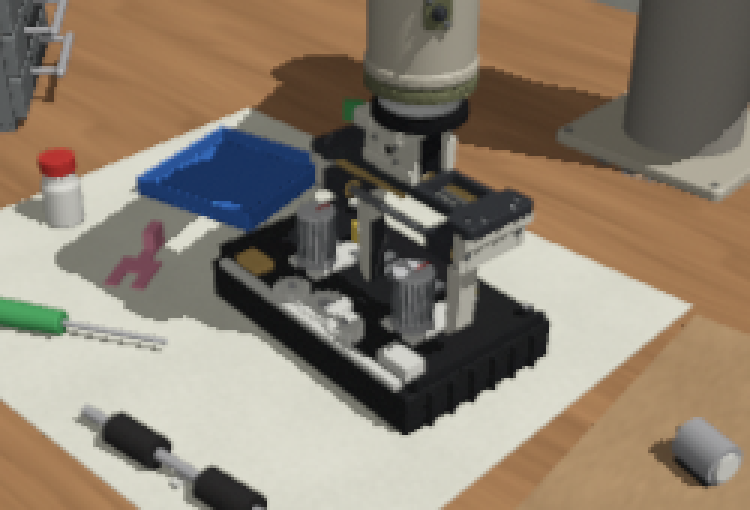

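The jaws straddle the +y nut, which is at (410,295) in this crop. Closing gently.

Emit:
{"op": "carry_out", "data": {
  "increments": [
    {"linear": [0.001,0,0],"yaw": 0},
    {"linear": [0.001,0,0],"yaw": 0},
    {"linear": [0.001,0,0],"yaw": 0},
    {"linear": [0.001,0,0],"yaw": 0},
    {"linear": [0.001,0,0],"yaw": 0}
  ],
  "gripper": 0,
  "newtons": 20
}}

```text
t: 2.65
tool_pos: [0.5503, 0.0566, 0.0749]
orientation: [-1.571, 0.09, -0.09]
force: [-0.1, -0.8, 0.3]
opening: 0.0475
```

Emit:
{"op": "carry_out", "data": {
  "increments": [
    {"linear": [0,0,0],"yaw": 0},
    {"linear": [0,0,0],"yaw": 0}
  ]
}}

```text
t: 2.9
tool_pos: [0.5502, 0.0567, 0.0748]
orientation: [-1.571, 0.091, -0.089]
force: [-0.1, 0.4, -0.1]
opening: 0.0344
```

```bash
python3 -c "
from h import *
s,R=st();print(s['opening'],s['force'].round(2),s['wrist_torque'].round(3),s['tool_pos'],s['q'])
go(*A,.074,np.pi/2+YAW)"
```

```text
0.034389949879646206 [-0.06  0.39 -0.06] [0.122 0.037 0.019] [0.55021346 0.05670253 0.07476436] [ 0.01141837  0.1321479   1.77294191 -0.00224439  1.23748596 -1.44410261]
t 2.9 pos [0.5502 0.0567 0.0748] tilt -1.0 linear [-0.0012  0.0008 -0.    ] yaw -0.00371080707685989 q [ 0.01  0.13  1.77 -0.    1.24 -1.44]
```

Gripped at 34.4 mm. Trying it anticlockwise (negative yaw) a little at a time.

Emit:
{"op": "carry_out", "data": {
  "increments": [
    {"linear": [0,0,0],"yaw": -0.06},
    {"linear": [0,0,0],"yaw": -0.12},
    {"linear": [0,0,0],"yaw": -0.12}
  ]
}}

```text
t: 3.28
tool_pos: [0.5502, 0.0568, 0.0748]
orientation: [-1.573, -0.003, 0.005]
force: [0.3, 0.5, 0.0]
opening: 0.0345
```

```bash
python3 -c "
from h import *
s,R=st();print(s['opening'],s['force'].round(2),s['wrist_torque'].round(3),s['tool_pos'],s['q'])
go(*A,.074,np.pi/2+YAW)"
```

```text
0.03445775671077693 [0.25 0.52 0.  ] [ 0.211 -0.032 -0.245] [0.55022203 0.05683344 0.07476882] [ 0.01144782  0.1321634   1.77291558 -0.00191619  1.23748768 -1.56357661]
t 3.275 pos [0.5502 0.0568 0.0748] tilt -1.0 linear [-0.0012  0.0008 -0.    ] yaw 0.11568518581088316 q [ 0.01  0.13  1.77 -0.    1.24 -1.56]
```

Emit:
{"op": "carry_out", "data": {
  "increments": [
    {"linear": [0,0,0],"yaw": -0.05},
    {"linear": [0,0,0],"yaw": -0.05}
  ]
}}

```text
t: 3.52
tool_pos: [0.5503, 0.0569, 0.0748]
orientation: [-1.572, -0.041, 0.043]
force: [0.6, 0.8, -0.4]
opening: 0.0349
```

```bash
python3 -c "
from h import *
s,R=st();print(s['opening'],s['force'].round(2),s['wrist_torque'].round(3),s['tool_pos'],s['q'])
go(*A,.074,np.pi/2+YAW)"
```

```text
0.03489898022384601 [ 0.57  0.79 -0.45] [ 0.237 -0.032 -0.32 ] [0.55025127 0.05688016 0.07478405] [ 0.0114472   0.13215781  1.7728912  -0.00178239  1.23745099 -1.61194678]
t 3.525 pos [0.5503 0.0569 0.0748] tilt -1.0 linear [-0.0013  0.0008 -0.    ] yaw 0.1640108386762913 q [ 0.01  0.13  1.77 -0.    1.24 -1.61]
```

Torque keeps rising at about 2 N m/rad (0.34 at 0.168 rad), so anticlockwise tightens this nut. Now clockwise: back to neutral, then a little beyond.

Emit:
{"op": "carry_out", "data": {
  "increments": [
    {"linear": [0,0,0],"yaw": 0.1},
    {"linear": [0,0,0],"yaw": 0.168},
    {"linear": [0,0,0],"yaw": 0.25},
    {"linear": [0,0,0],"yaw": 0.25}
  ]
}}

```text
t: 4.03
tool_pos: [0.5502, 0.0566, 0.0748]
orientation: [-1.567, 0.156, -0.155]
force: [-0.9, -1.8, -0.8]
opening: 0.035
```

```bash
python3 -c "
from h import *
s,R=st();print(s['opening'],s['force'].round(2),s['wrist_torque'].round(3),s['tool_pos'],s['q'])
"
```

```text
0.03497616488099557 [-0.89 -1.76 -0.83] [-0.236  0.047  0.164] [0.55019838 0.05664929 0.07475723] [ 0.01135189  0.13215377  1.77294975 -0.00229146  1.23752072 -1.3611053 ]
```

Emit:
{"op": "carry_out", "data": {
  "increments": [
    {"linear": [0,0,0],"yaw": 0.04},
    {"linear": [0,0,0],"yaw": 0.08},
    {"linear": [0,0,0],"yaw": 0.08}
  ]
}}

```text
t: 4.4
tool_pos: [0.5502, 0.0565, 0.0749]
orientation: [-1.562, 0.218, -0.216]
force: [-0.5, -0.6, 1.8]
opening: 0.035
```

```bash
python3 -c "
from h import *
s,R=st();print(s['opening'],s['force'].round(2),s['wrist_torque'].round(3),s['tool_pos'],s['q'])
"
```

```text
0.03500142627193641 [-0.5  -0.55  1.81] [-0.197  0.19   0.232] [0.55023119 0.0565133  0.07489598] [ 0.01130484  0.13204899  1.7727891  -0.00260756  1.23777662 -1.28228609]
```

Clockwise the torque levels off near 0.2 N m at 0.16 rad without slip, so it yields. The +y nut is the left-hand one. Unscrewing clockwise and following its rise.

Emit:
{"op": "carry_out", "data": {
  "increments": [
    {"linear": [0,-0.0006,0],"yaw": 0.15},
    {"linear": [0,-0.0011,0],"yaw": 0.3},
    {"linear": [0,-0.0017,0],"yaw": 0.45},
    {"linear": [0,-0.0022,0],"yaw": 0.6},
    {"linear": [0,-0.0028,0],"yaw": 0.75}
  ]
}}

```text
t: 5.03
tool_pos: [0.5496, 0.0559, 0.0775]
orientation: [-1.422, 0.803, -0.802]
force: [-2.6, -2.7, 1.5]
opening: 0.0345
```

```bash
python3 -c "
from h import *
s,R=st();print(s['opening'],s['force'].round(2),s['wrist_torque'].round(3),s['tool_pos'],s['q'])
cv2.imwrite('pics/s2.png',robot.read_camera('scene')[130:300,150:400].repeat(3,0).repeat(3,1))"
```

```text
0.03454704442387351 [-2.56 -2.69  1.49] [-0.688  0.594  0.191] [0.54958648 0.05588232 0.07746488] [ 0.01088767  0.12860451  1.77146092 -0.00372837  1.24403892 -0.52918466]
```

View pics/s2.png

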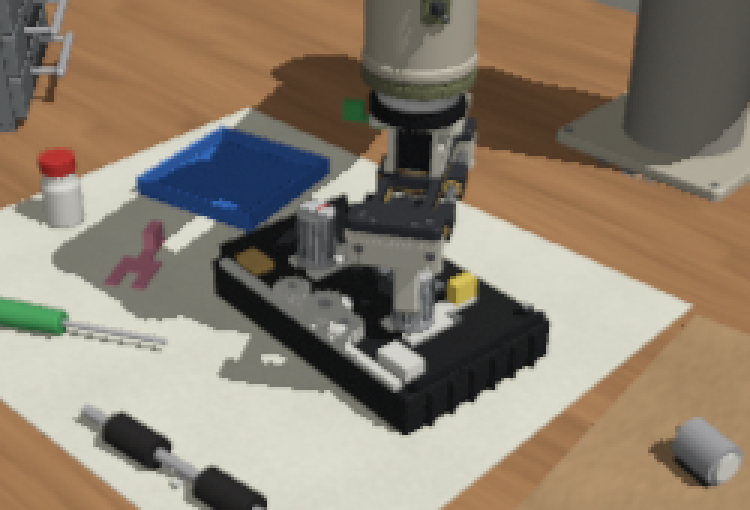

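Still turning at a steady 0.19 N m. Continuing.

Emit:
{"op": "carry_out", "data": {
  "increments": [
    {"linear": [0,-0.0006,0],"yaw": 0.16},
    {"linear": [0,-0.0011,0],"yaw": 0.32},
    {"linear": [0,-0.0017,0],"yaw": 0.48},
    {"linear": [0,-0.0022,0],"yaw": 0.64},
    {"linear": [0,-0.0028,0],"yaw": 0.8}
  ]
}}

```text
t: 5.7
tool_pos: [0.5487, 0.0557, 0.0802]
orientation: [-1.077, 1.404, -1.405]
force: [-5.2, -2.0, 4.2]
opening: 0.0345
```

Emit:
{"op": "carry_out", "data": {
  "increments": [
    {"linear": [0,-0.0006,0],"yaw": 0.16},
    {"linear": [0,-0.0011,0],"yaw": 0.32},
    {"linear": [0,-0.0017,0],"yaw": 0.48},
    {"linear": [0,-0.0022,0],"yaw": 0.64},
    {"linear": [0,-0.0028,0],"yaw": 0.8}
  ]
}}

```text
t: 6.32
tool_pos: [0.5479, 0.0563, 0.083]
orientation: [-0.505, 1.941, -1.944]
force: [-4.7, 2.0, 4.7]
opening: 0.0349
```

```bash
python3 -c "
from h import *
s,R=st();print(s['opening'],s['force'].round(2),s['wrist_torque'].round(3),s['tool_pos'],s['q'])"
```

```text
0.03492685991784217 [-4.67  2.02  4.73] [0.382 1.117 0.243] [0.54789219 0.05630558 0.08295869] [ 0.01131634  0.12132816  1.76853125 -0.00312353  1.25802886  1.08049026]
```

Emit:
{"op": "carry_out", "data": {
  "increments": [
    {"linear": [0,-0.0006,0],"yaw": 0.15},
    {"linear": [0,-0.0011,0],"yaw": 0.3},
    {"linear": [0,-0.0015,0],"yaw": 0.42},
    {"linear": [0,-0.0015,0],"yaw": 0.42}
  ]
}}

```text
t: 6.82
tool_pos: [0.5477, 0.0568, 0.0846]
orientation: [-0.102, 2.178, -2.183]
force: [-3.2, 1.7, 3.3]
opening: 0.0345
```

Emit:
{"op": "carry_out", "data": {
  "increments": [
    {"linear": [0,0,0],"yaw": -0.1},
    {"linear": [0,0,0],"yaw": -0.1}
  ]
}}

```text
t: 7.08
tool_pos: [0.5477, 0.0567, 0.0846]
orientation: [-0.21, 2.123, -2.127]
force: [-1.6, -0.4, 1.9]
opening: 0.0348
```

```bash
python3 -c "
from h import *
s,R=st();print(s['opening'],s['force'].round(2),s['wrist_torque'].round(3),s['tool_pos'],s['q']);print(R)"
```

```text
0.034806602205918004 [-1.56 -0.44  1.85] [-0.089  0.514  0.031] [0.54766391 0.05674817 0.08457701] [ 0.01166175  0.11933704  1.76750234 -0.00239329  1.26152143  1.39334884]
[[-0.98200961 -0.00674022  0.18871059]
 [-0.18869874 -0.0023585  -0.98203219]
 [ 0.00706418 -0.9999745   0.0010442 ]]
```

The stud is relaxed and the nut is out about 2.7–2.8 rad, from both the angle and the rise. Releasing and rising clear.

Emit:
{"op": "carry_out", "data": {
  "increments": [
    {"linear": [0,0,0],"yaw": 0},
    {"linear": [0,0,0],"yaw": 0},
    {"linear": [0,0,0],"yaw": 0},
    {"linear": [0,0,0],"yaw": 0}
  ],
  "gripper": 0.8
}}

```text
t: 7.58
tool_pos: [0.5477, 0.0567, 0.0845]
orientation: [-0.21, 2.123, -2.127]
force: [-0.5, -0.5, 0.5]
opening: 0.0704
```

Emit:
{"op": "carry_out", "data": {
  "increments": [
    {"linear": [0,-0.04,0],"yaw": 0},
    {"linear": [0,-0.08,0],"yaw": 0},
    {"linear": [0,-0.08,0],"yaw": 0},
    {"linear": [0,-0.08,0],"yaw": 0}
  ]
}}

```text
t: 8.07
tool_pos: [0.5481, 0.0569, 0.1641]
orientation: [-0.21, 2.123, -2.127]
force: [-0.4, 0.3, 1.0]
opening: 0.0745
```

```bash
python3 -c "
from h import *
s,R=st();print(s['opening'],s['force'].round(2),s['wrist_torque'].round(3))
go(.4913,.0631,.15,np.pi/2+YAW)"
```

```text
0.0744579458985483 [-0.39  0.29  0.97] [0.032 0.105 0.018]
t 8.075 pos [0.5481 0.0569 0.1641] tilt -0.99997 linear [ 0.0545  0.0145 -0.0168] yaw 0.300620208106384 q [ 0.01  0.04  1.7  -0.    1.41  1.39]
```

Emit:
{"op": "carry_out", "data": {
  "increments": [
    {"linear": [0.0545,0,-0.017],"yaw": 0.15},
    {"linear": [0.0545,0,-0.017],"yaw": 0.3},
    {"linear": [0.0545,0,-0.017],"yaw": 0.3},
    {"linear": [0.0545,0,-0.017],"yaw": 0.3}
  ],
  "gripper": 0.35
}}

```text
t: 8.57
tool_pos: [0.4916, 0.0633, 0.1641]
orientation: [-0.108, -2.16, 2.166]
force: [-0.5, 0.1, -0.0]
opening: 0.039
```

```bash
python3 -c "
from h import *
go(.4913,.0631,.054,np.pi/2+YAW)
a=robot.read_camera('scene');cv2.imwrite('pics/s3.png',cv2.resize(a[170:290,200:350],None,fx=5,fy=5,interpolation=2))"
```

```text
t 8.575 pos [0.4916 0.0633 0.1641] tilt -0.99997 linear [-5.000e-04  1.101e-01 -1.000e-04] yaw 0.0038050323806704256 q [ 0.03 -0.11  1.84 -0.    1.41  1.7 ]
```

View pics/s3.png

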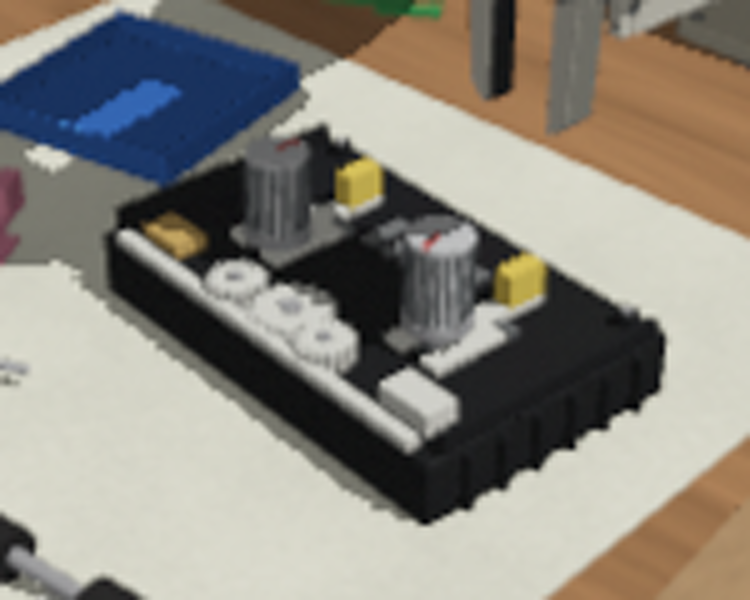

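The crop shows the +y nut at (440,275) raised with its red line turned, and its white keeper still home with its yellow grip at (520,280). The other nut, at (278,190), is untouched. I'm taking the near grip; the far yellow grip at (358,183) belongs to the right-hand nut.

Emit:
{"op": "carry_out", "data": {
  "increments": [
    {"linear": [0,0.05,0],"yaw": 0},
    {"linear": [0,0.09,0],"yaw": 0},
    {"linear": [0,0.105,0],"yaw": 0},
    {"linear": [0,0.1095,0],"yaw": 0},
    {"linear": [0,0.1095,0],"yaw": 0}
  ]
}}

```text
t: 9.25
tool_pos: [0.4921, 0.063, 0.0561]
orientation: [-0.111, -2.161, 2.167]
force: [-0.6, 0.6, 0.2]
opening: 0.0324
```

```bash
python3 -c "
from h import *
s,R=st();print(s['opening'],s['force'].round(2))
go(.4913,.0631,.054,np.pi/2+YAW)
a=robot.read_camera('scene');cv2.imwrite('pics/s4.png',cv2.resize(a[170:290,200:350],None,fx=5,fy=5,interpolation=2))
a=robot.read_camera('top');cv2.imwrite('pics/t4.png',cv2.resize(a[150:270,180:340],None,fx=4,fy=4,interpolation=2))"
```

```text
0.032446174094505106 [-0.61  0.56  0.18]
t 9.25 pos [0.4921 0.063  0.0561] tilt -0.99998 linear [0.0008 0.0021 0.    ] yaw 0.0035590739801394378 q [ 0.03  0.01  1.94 -0.    1.2   1.7 ]
```

View pics/s4.png

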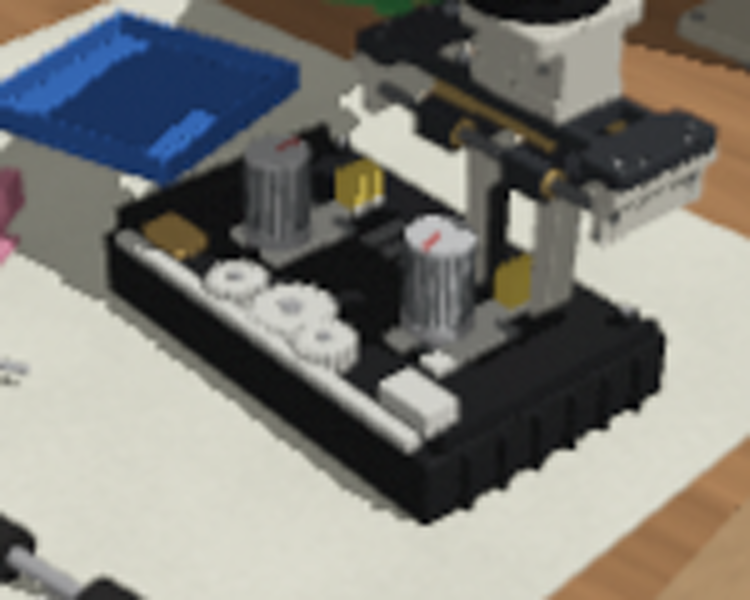

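The jaws straddle the yellow grip at (513,280). Closing on it.

Emit:
{"op": "carry_out", "data": {
  "increments": [
    {"linear": [0.001,0.002,0],"yaw": 0},
    {"linear": [0.001,0.002,0],"yaw": 0},
    {"linear": [0.001,0.002,0],"yaw": 0},
    {"linear": [0.001,0.002,0],"yaw": 0},
    {"linear": [0.001,0.002,0],"yaw": 0}
  ],
  "gripper": 0,
  "newtons": 15
}}

```text
t: 9.98
tool_pos: [0.4917, 0.0632, 0.0549]
orientation: [-0.112, -2.162, 2.167]
force: [-1.5, -0.5, 4.5]
opening: 0.0117
```

```bash
python3 -c "
from h import *
s,R=st();print(s['opening'],s['force'].round(2),s['wrist_torque'].round(3))
go(.4913,.0631,.054,np.pi/2+YAW)"
```

```text
0.011691081347343047 [-1.46 -0.46  4.46] [0.08  0.404 0.01 ]
t 9.975 pos [0.4917 0.0632 0.0549] tilt -0.99999 linear [0.0004 0.0009 0.0001] yaw 0.0034295364000556106 q [ 0.03  0.01  1.94 -0.    1.19  1.7 ]
```

Emit:
{"op": "carry_out", "data": {
  "increments": [
    {"linear": [0,-0.002,0],"yaw": 0},
    {"linear": [0,-0.005,0],"yaw": 0},
    {"linear": [0,-0.0075,0],"yaw": 0},
    {"linear": [0,-0.0075,0],"yaw": 0}
  ]
}}

```text
t: 10.48
tool_pos: [0.4919, 0.0632, 0.0627]
orientation: [-0.113, -2.162, 2.167]
force: [0.6, 0.6, 0.1]
opening: 0.0121
```

```bash
python3 -c "
from h import *
s,R=st();print(s['opening'],s['force'].round(2),s['wrist_torque'].round(3))
go(.4913,.0631,.054,np.pi/2+YAW)
a=robot.read_camera('scene');cv2.imwrite('pics/s5.png',cv2.resize(a[190:270,240:350],None,fx=7,fy=7,interpolation=2))
"
```

```text
0.012076037921668106 [0.57 0.63 0.08] [0.035 0.125 0.013]
t 10.475 pos [0.4919 0.0632 0.0627] tilt -0.99999 linear [0.0005 0.0087 0.0002] yaw 0.0034760415477821383 q [ 0.03 -0.    1.94 -0.    1.21  1.7 ]
```

View pics/s5.png

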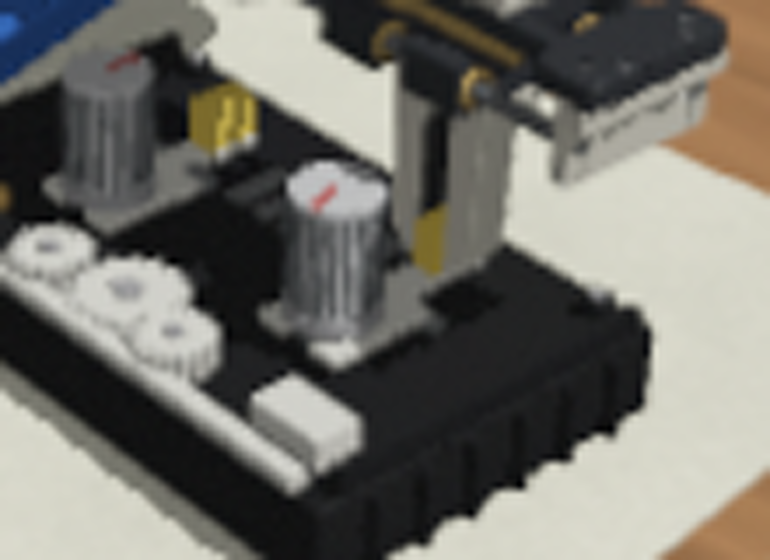

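The plate is lifted about 7.8 mm, clear of the lips with no force from the nut. Tool +x is the keeper's -x, so I'm drawing it out that way in small rows.

Emit:
{"op": "carry_out", "data": {
  "increments": [
    {"linear": [0.008,0,0],"yaw": 0},
    {"linear": [0.016,0,0],"yaw": 0},
    {"linear": [0.024,0,0],"yaw": 0},
    {"linear": [0.032,0,0],"yaw": 0},
    {"linear": [0.032,0,0],"yaw": 0}
  ]
}}

```text
t: 11.15
tool_pos: [0.4593, 0.0667, 0.0626]
orientation: [-0.112, -2.162, 2.167]
force: [0.5, -0.0, -0.3]
opening: 0.012
```

```bash
python3 -c "
from h import *
s,R=st();print(s['opening'],s['force'].round(2),s['wrist_torque'].round(3))
go(.4913,.0631,.054,np.pi/2+YAW)
a=robot.read_camera('scene');cv2.imwrite('pics/s6.png',cv2.resize(a[190:270,240:350],None,fx=7,fy=7,interpolation=2))
"
```

```text
0.011981009641589966 [ 0.45 -0.04 -0.31] [-0.011  0.203  0.018]
t 11.15 pos [0.4593 0.0667 0.0626] tilt -0.99999 linear [-0.0322  0.0085  0.0002] yaw 0.0035998206161522717 q [ 0.04 -0.09  2.02 -0.    1.21  1.71]
```

View pics/s6.png

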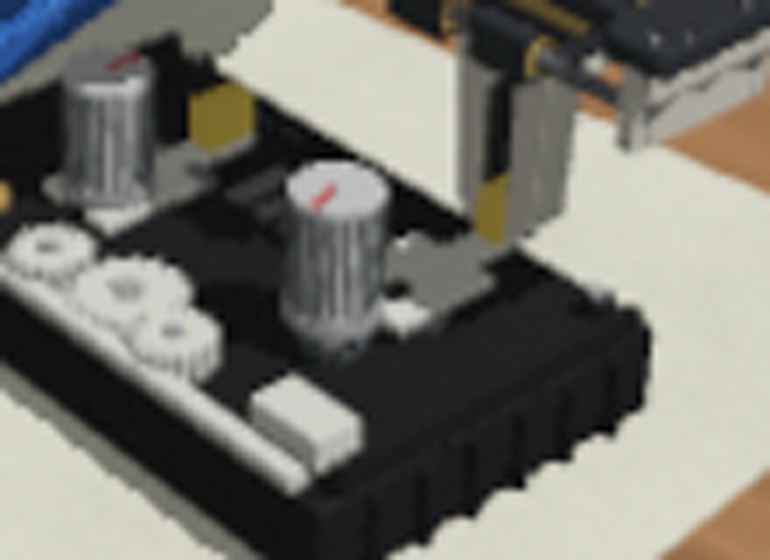

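It slides freely. Finishing the draw, then lifting.

Emit:
{"op": "carry_out", "data": {
  "increments": [
    {"linear": [0.01,0,0],"yaw": 0},
    {"linear": [0.02,0,0],"yaw": 0},
    {"linear": [0.025,0,0],"yaw": 0},
    {"linear": [0.025,0,0],"yaw": 0}
  ],
  "newtons": 20
}}

```text
t: 11.7
tool_pos: [0.4346, 0.0694, 0.0628]
orientation: [-0.113, -2.162, 2.168]
force: [-0.4, -0.0, 0.1]
opening: 0.0121
```

Emit:
{"op": "carry_out", "data": {
  "increments": [
    {"linear": [0,-0.02,0],"yaw": 0},
    {"linear": [0,-0.05,0],"yaw": 0},
    {"linear": [0,-0.08,0],"yaw": 0},
    {"linear": [0,-0.11,0],"yaw": 0},
    {"linear": [0,-0.11,0],"yaw": 0}
  ]
}}

```text
t: 12.32
tool_pos: [0.4371, 0.0697, 0.1755]
orientation: [-0.119, -2.165, 2.17]
force: [0.9, -0.4, -0.5]
opening: 0.0119
```

```bash
python3 -c "
from h import *
s,R=st();print(s['opening'],s['force'].round(2))
go(.4088,-.3005,.172,np.radians(102.5))
a=robot.read_camera('top');cv2.imwrite('pics/t7.png',cv2.resize(a,None,fx=1.4,fy=1.4,interpolation=2))
"
```

```text
0.011894914710669826 [ 0.94 -0.35 -0.53]
t 12.325 pos [0.4371 0.0697 0.1755] tilt -0.99999 linear [-0.0115  0.0042  0.3711] yaw -0.32531020745259465 q [ 0.04 -0.28  1.97 -0.    1.45  1.72]
```

View pics/t7.png

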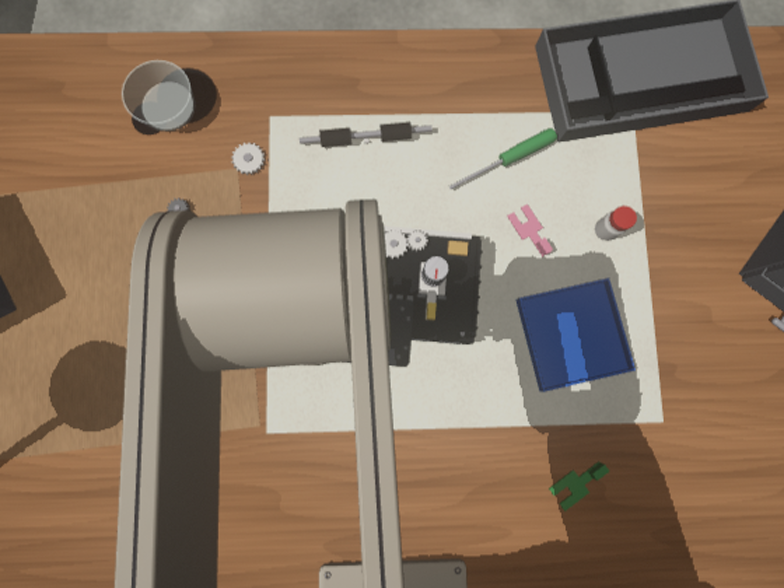

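The tray is clear, at (575,335) in this picture, and the right-hand keeper is still in place at (432,290). Carrying over.

Emit:
{"op": "carry_out", "data": {
  "increments": [
    {"linear": [-0.002,0,0.04],"yaw": -0.05},
    {"linear": [-0.003,0,0.09],"yaw": -0.1},
    {"linear": [-0.005,0,0.14],"yaw": -0.15},
    {"linear": [-0.006,0,0.19],"yaw": -0.2},
    {"linear": [-0.008,0,0.24],"yaw": -0.25}
  ]
}}

```text
t: 13.0
tool_pos: [0.4171, -0.171, 0.1722]
orientation: [-0.158, 2.147, -2.149]
force: [0.7, -0.2, 0.2]
opening: 0.0119
```

```bash
python3 -c "
from h import *
s,R=st();print(s['opening'])
go(.4088,-.3005,.172,np.radians(102.5))"
```

```text
0.011861144386152751
t 13.0 pos [ 0.4171 -0.171   0.1722] tilt -1.0 linear [0.0268 0.0004 0.127 ] yaw -0.07367428178755198 q [-0.5  -0.25  1.95 -0.    1.44  0.93]
```

Emit:
{"op": "carry_out", "data": {
  "increments": [
    {"linear": [0.008,0,0.04],"yaw": -0.03},
    {"linear": [0.018,0,0.085],"yaw": -0.06},
    {"linear": [0.027,0,0.127],"yaw": -0.073},
    {"linear": [0.027,0,0.127],"yaw": -0.073},
    {"linear": [0.027,0,0.127],"yaw": -0.073}
  ]
}}

```text
t: 13.62
tool_pos: [0.4079, -0.2996, 0.1707]
orientation: [-0.234, 2.11, -2.107]
force: [-0.2, -0.4, -0.6]
opening: 0.0118
```

```bash
python3 -c "
from h import *
s,R=st();print(s['opening'])
go(.4088,-.3005,.0215,np.radians(102.5))
for n in ('top','scene'):
  a=robot.read_camera(n);cv2.imwrite(f'pics/{n}8.png',cv2.resize(a,None,fx=1.4,fy=1.4,interpolation=2))
"
```

```text
0.01184356667109694
t 13.625 pos [ 0.4079 -0.2996  0.1707] tilt -0.99999 linear [-0.0012  0.1492  0.0013] yaw -0.001441125775142993 q [-0.73 -0.09  1.81 -0.    1.42  0.62]
```

View pics/top8.png

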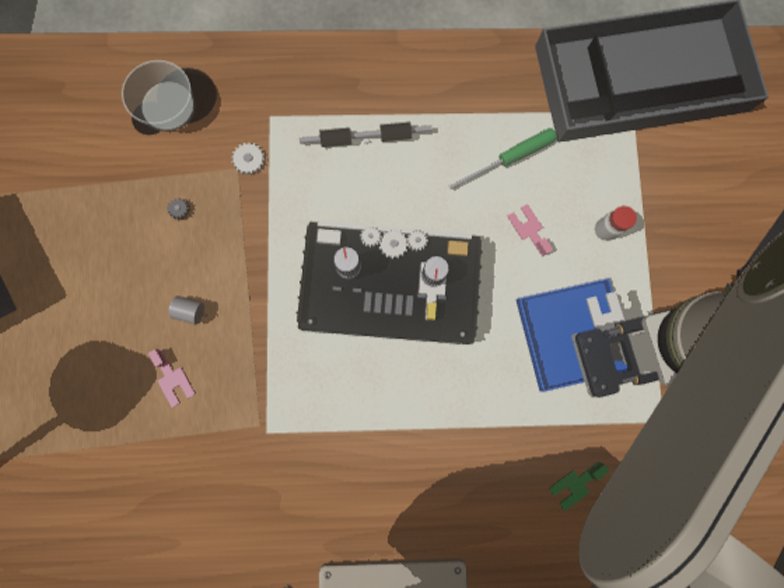

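View pics/scene8.png

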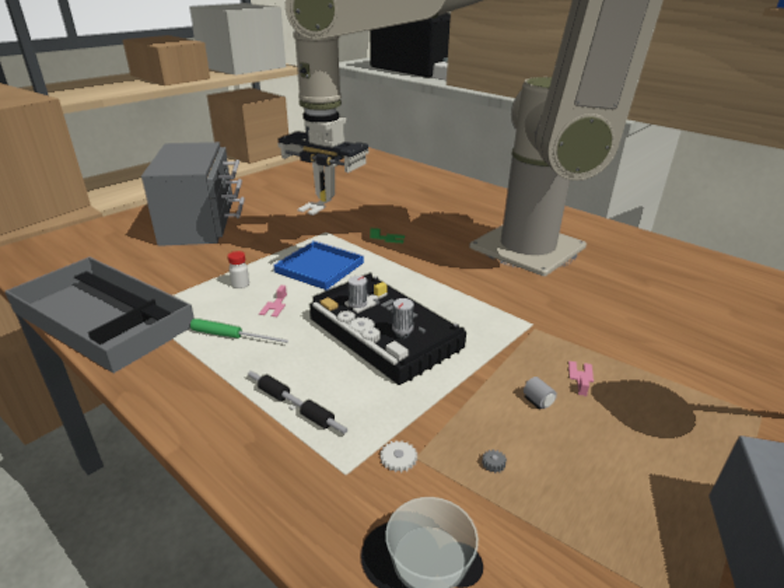

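```bash
python3 -c "
from h import *
print(ray('scene',229.3,187.8,.022))
for p in [(.44,-.2935,.022),(.44,-.2935,.155)]: print(proj('top',p)*1.4)"
```

```text
[ 0.44809165 -0.2806367   0.022     ]
[575.13386508 333.65799388]
[610.02245514 326.11584978]
```

Emit:
{"op": "carry_out", "data": {
  "increments": [
    {"linear": [-0.001,0.04,0.001],"yaw": 0},
    {"linear": [-0.001,0.08,0.001],"yaw": 0},
    {"linear": [-0.001,0.115,0.001],"yaw": 0},
    {"linear": [-0.001,0.13,0.001],"yaw": 0},
    {"linear": [-0.001,0.14,0.001],"yaw": 0}
  ]
}}

```text
t: 14.35
tool_pos: [0.4096, -0.2996, 0.0314]
orientation: [-0.235, 2.107, -2.107]
force: [0.1, -1.0, -0.0]
opening: 0.0117
```

```bash
python3 -c "
from h import *
s,R=st();print(s['opening'],s['force'].round(2))
go(.4088,-.3005,.0215,np.radians(102.5))
"
```

```text
0.011673990201415836 [ 0.13 -0.98 -0.04]
t 14.35 pos [ 0.4096 -0.2996  0.0314] tilt -1.0 linear [0.0009 0.0099 0.0007] yaw 0.0009637336391126183 q [-0.73  0.07  1.92 -0.    1.15  0.62]
```

Emit:
{"op": "carry_out", "data": {
  "increments": [
    {"linear": [0,0.004,0],"yaw": 0},
    {"linear": [0,0.008,0],"yaw": 0},
    {"linear": [0,0.01,0],"yaw": 0},
    {"linear": [0,0.01,0],"yaw": 0}
  ]
}}

```text
t: 14.85
tool_pos: [0.4097, -0.2997, 0.0217]
orientation: [-0.235, 2.107, -2.107]
force: [0.2, 0.2, -0.7]
opening: 0.0119
```

```bash
python3 -c "
from h import *
s,R=st();print(s['opening'],s['force'].round(2),s['tool_pos'])
"
```

```text
0.011920284718780802 [ 0.23  0.17 -0.7 ] [ 0.40967105 -0.29973168  0.0216527 ]
```

Emit:
{"op": "carry_out", "data": {
  "increments": [
    {"linear": [0,0,0],"yaw": 0},
    {"linear": [0,0,0],"yaw": 0},
    {"linear": [0,0,0],"yaw": 0},
    {"linear": [0,0,0],"yaw": 0}
  ],
  "gripper": 0.4
}}

```text
t: 15.35
tool_pos: [0.4097, -0.2998, 0.0217]
orientation: [-0.235, 2.107, -2.107]
force: [-0.7, 0.2, -0.1]
opening: 0.0369
```

Emit:
{"op": "carry_out", "data": {
  "increments": [
    {"linear": [0,-0.01,0],"yaw": 0},
    {"linear": [0,-0.04,0],"yaw": 0},
    {"linear": [0,-0.09,0],"yaw": 0},
    {"linear": [0,-0.15,0],"yaw": 0},
    {"linear": [0,-0.2,0],"yaw": 0}
  ]
}}

```text
t: 15.98
tool_pos: [0.4104, -0.2999, 0.2251]
orientation: [-0.233, 2.104, -2.108]
force: [1.1, -0.7, 0.6]
opening: 0.0374
```

Emit:
{"op": "carry_out", "data": {
  "increments": [
    {"linear": [0,-0.05,0.04],"yaw": 0},
    {"linear": [0,-0.05,0.08],"yaw": 0},
    {"linear": [0,-0.05,0.14],"yaw": 0},
    {"linear": [0,-0.05,0.16],"yaw": 0},
    {"linear": [0,-0.05,0.16],"yaw": 0}
  ]
}}

```text
t: 16.6
tool_pos: [0.4449, -0.4569, 0.2751]
orientation: [-0.232, 2.106, -2.108]
force: [-0.1, 0.1, -0.1]
opening: 0.0373
```

```bash
python3 -c "
from h import *
s,R=st();print(s['opening'],s['force'].round(2),s['tool_pos'])
a=robot.read_camera('top');cv2.imwrite('pics/t9.png',cv2.resize(a[140:300,200:480],None,fx=2.8,fy=2.8,interpolation=2))
a=robot.read_camera('scene');cv2.imwrite('pics/s9.png',cv2.resize(a[150:290,180:350],None,fx=4,fy=4,interpolation=2))
"
```

```text
0.037268055205244385 [-0.05  0.07 -0.1 ] [ 0.44491362 -0.45691568  0.27509927]
```

View pics/t9.png

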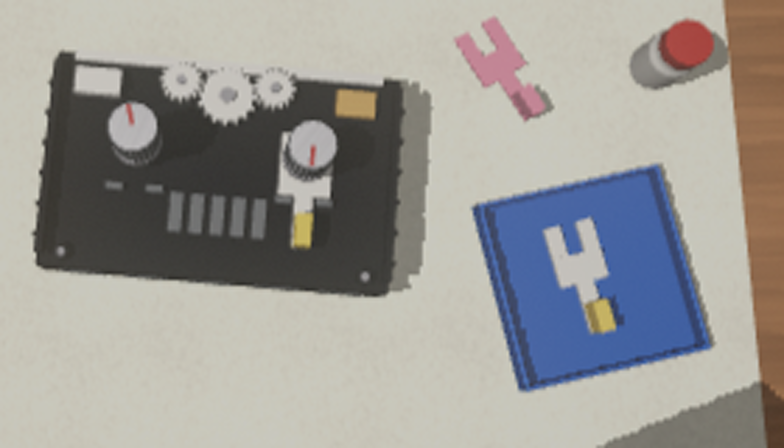

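View pics/s9.png

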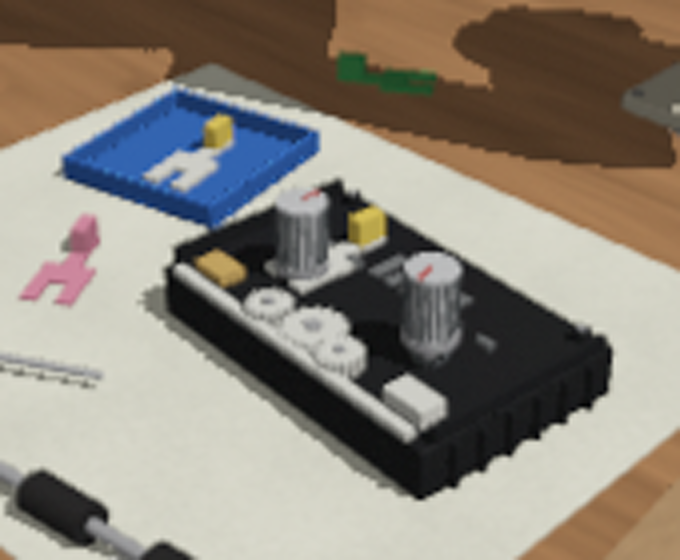

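The keeper lies flat in the tray: its middle is at about (580,272) in the top crop, against a tray centre of about (593,278). The right-hand nut and keeper are unchanged at (312,150) and (303,230). Handing in.

```bash
python3 -c "
from h import *
print(robot.close_job())"
```

```text
the job is handed in; nothing more can be done
None
```

The job is handed in: the left-hand nut is unscrewed, its keeper is in the blue tray, and the right-hand nut was never touched. The hand-in call gives no verdict, so this rests on my own readings and pictures.

- **Which nut:** I tried the +y nut first. Anticlockwise, the torque kept rising, to 0.34 N m at 0.17 rad. Clockwise, it gave at about 0.2 N m. That makes it the left-hand nut, so I did not need to try the other one.
- **Unscrewing:** I turned it clockwise about 2.7–2.8 rad, judged from the turn angle and from its rise of about 10 mm. I let the stud relax before letting go.
- **Keeper:** I lifted it about 8 mm over the lips, drew it out about 57 mm with no sign of resistance, and set it down in the tray.

**Last checks:** The final pictures show the keeper flat, about 1 cm or less from the tray centre. The right-hand nut's red line and its keeper look unchanged. I saw no bench part moved, and the gripper is clear of everything.

**Two readings to note:**
- My rough scene-camera estimate of the tray centre was about 15 mm off the top-camera one, well inside the 70 mm allowance. I used the top view.
- There was a brief 4.5 N upward force while I closed on the keeper's grip. It was gone once I lifted.

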